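# Slide a sole-plate carrier home under the drill jig's bridge

### The arm

A 6-joint arm with a two-finger parallel gripper is mounted at the origin on the work surface. World frame = base frame: x ahead of the robot, y to its left, z up, the work surface at z = 0. Lengths are in m, angles in degrees, forces in N, time in s.
With the tool pointing down it reaches from about 0.4 to 0.825 m from the base axis. Payload 7 kg.
Tool frame: the origin (TCP) lies midway between the tips of the shut fingers; the grasp point (between the pads) lies 19 mm behind it (r.grip_point_offset is the z of the grasp point in the tool frame, in m); z points along the fingers, y is the line along which they close (so a half turn about z gives the same grasp; the last joint's range is limited). The gripper opens to 88 mm and grips with 3 to 60 N. Pads are 19 mm wide; open, the fingers measure 130 mm over their backs; the gripper's body (78 mm by 193 mm) begins 47 mm behind the grasp point.
Start: joints at [90.59, 20.546, 0.682, 0, -70.136, -16.507], TCP at [0.185, 0.649, 0.227] pointing down, gripper open.
Joint ranges: [-176.03, 176.03], [-82.01, 121.73], [-58.28, 71.71], [-173.87, 95.51], [-174.79, -0.11], [-173.66, 173.66]. Speed limits (degrees/s): [136.94, 136.94, 172.46, 180, 180, 180].

### API

Orientations are given as [roll, pitch, yaw] about the fixed x, y, z axes, in that order (R = Rz(yaw) Ry(pitch) Rx(roll)).
In Python, from plant import r, viewer, recognise, outline_of, pinpoint gives the robot as it stands.
- The arm moves only by the tool move_arm, never from a script. Its argument "targets" is a list of rows, each a list of 2 entries, a list of its own where there are three numbers: the shift along the tool's x, y, z in cm, then the turn, a rotation vector about the tool's x, y, z in rad. A call has 1 to 5 rows; each row is the pose to reach, as a shift and turn from the pose commanded when the call began, along the tool's axes at that moment; what a row does not reach only later rows make up. A row lasts 1/8 s, in which the tool goes at most 62.5 mm and 10.7 degrees, less where a joint would pass 70% of its speed; a pose out of reach is approached as far as the arm can. A call with a gripper value outside its range is refused whole. "jaw" is the finger opening in cm, from 0 to 8.76, set as the call begins (left out, the last holds). The fingers move at their own pace and stop on an object; "squeeze" is the grip in N (left out, the last holds). Time passes only in rows, so rows that repeat a pose let the fingers close. It gives the time, the measured TCP pose, the force, the opening and the grip force at its end, in the units of the state.
- r.get_state(): the state, without advancing time (a new reading comes with each control period).
- viewer.capture(name): name is "scene" or "top" or "wrist"; returns a dict with "image" (420x560x3 uint8, blue, green, red), "intrinsics" (3x3 intrinsics, pixels), "camera_from_world" (4x4, takes a point from world to camera coordinates). Camera axes: x right, y up, looking along -z (the intrinsics and any distortion apply to the point x, -y, -z); pixel columns grow to the right and rows downward; lengths in m; the calibration is good to about 2 mm. A picture is of the moment at which its call begins. There is no depth.
- r.close_job(): hands the job in; it is judged then, once.
Trained networks look in the newest picture that a camera, given by its name, has taken for a name from the list of things; names that differ only in an ending like _2 or _b are one class to them, and where a whole thing is asked for, a point or a joint stands for the part that bears it (a point fixed in the world has none). Each returns a list of dicts, best first, with "score" (0 to 1); they miss things now and then, are a little off and sometimes report something else, mostly with a low value. They report only what shows in the picture. A call takes as long as a camera call. They do not tell look-alikes from the thing itself.
- recognise(label, camera): "box" ([left, top, right, bottom] in pixels, round what is visible of it).
- outline_of(label, camera): "mask" (420x560 bool, what is visible of it) and "box" ([left, top, right, bottom] in pixels, round what is visible of it).
- pinpoint(label, camera): "location" ([row, column] in pixels: a listed point, or the origin of a listed thing).
The state is a dict: "time_s": time; "joints": joint angles; "qd": joint speeds; "joint_torque": joint torques, N m; "tcp_pos": TCP position; "eef_rot": TCP orientation; "contact_force": force on the tool from outside, world axes, zero at the start; "moment": the same for the moment, N m; "gripper_width": finger opening in m; "gripper_force": force on a finger pad.
Only numpy, scipy, OpenCV 4.12 (cv2) and the standard library are available. Lean on these libraries where they do the work, as an engineer would, in place of code of your own. Each camera call takes 0.05 s, during which the arm holds its last target. There are 200 camera calls.

### The job

With the fingertips and without pinching or picking it up, push the flat aluminium carrier plate with the brass sole plate on it along the bench, nose first, under the low green bridge of the drill jig, until its nose rests squarely against the red stop at the far end, then take the hand away. Keep the carrier flat on the bench the whole time, and leave the other things on the bench where they are.

Things in the scene. Friction and masses are not known exactly. Their poses are not given: they have to be found in the camera images.
- carrier: Sizes in mm. Loose flat aluminium plate on the bench, 130 long (x) x 100 wide (y) x 14 thick, 0.35-0.7 kg; brass sole plate on top (17 high in all), blue stripe near the tail. Origin: centre of underside; +x to the nose. Starts before the jig's mouth, nose towards it, up to 35 off its centre line and turned up to 0.3 rad: bring it into line first.
- nose (a point): Middle of the carrier's front (nose) edge, at bench height: 65 ahead (+x) of the carrier's origin.
- tail (a point): Middle of the carrier's rear (tail) edge, at bench height: 65 behind (-x) the carrier's origin. The edge is a plain upright face 100 wide, 14 high. When the carrier is home the tail is at x -80 in the jig's frame, still standing out of the mouth for pushing.
- jig: Drill jig fixed to the bench, mm. Origin on the bench under the bridge's middle; +x is the way in. Green bridge: x -25 to 25, 136 across, underside 20 above the bench, top 32, brass bushings to 40. Steel side fences 20 high, inner faces at y -54 and 54, x -30 to 62; the mouth flares 14 outwards each side, back to x -48, outside at y +-75. No floor plate.
- stop (a point): Middle of the near face of the jig's red stop bar, at bench height: 50 ahead (+x) of the jig's origin. The bar is 70 wide, 16 high, open to view behind the bridge. Same axes as the jig.
- dye_bottle: Bystander: amber glass dye bottle with orange cap, diameter 48, height 95 (mm); origin at its underside. Leave it alone.
- weight_a: Bystander: round steel swing weight, diameter 38, height 12 (mm); origin at its underside. Leave it alone.
- screwdriver: Bystander: screwdriver lying on the bench, about 200 long (mm); origin at its underside. Leave it alone.
- jar: Bystander: open clear glass jar, diameter 84, height 95 (mm); origin at its underside. Leave it alone.
- sand_block: Bystander: cork sanding block 100 x 60 x 30 (mm); origin at its underside. Leave it alone.
- club_head: Bystander: dark wooden golf club head, about 130 x 90 x 50 (mm); origin at its underside. Leave it alone.
- hammer: Bystander: hammer lying on the bench, about 280 long (mm); origin at its underside. Leave it alone.
There are look-alikes about, which are no part of the job. Of the things that look like the carrier, take the one that is nearest to the robot's base at the start.

How it is judged (in metres and radians):
At the end, for the whole second after the job is handed in: The carrier lies flat and at rest under the bridge, its nose edge within 3 mm of the stop's face, within 8 mm of the jig's centre line and turned less than 0.06 rad from it (x of nose in the frame of stop between -0.003 and 0.003 m and y of nose in the frame of stop between -0.008 and 0.008 m and angle between the x axis of carrier and the x axis of jig, either way round below 0.06 rad and angle between carrier's own z axis and vertical below 0.03 rad and height (world z) of carrier below 0.003 m and linear speed of carrier below 0.01 m/s); the robot touches nothing.
It fails at once if the carrier is lifted off the bench (more than 8 mm) (height (world z) of carrier above 0.008 m).
It fails at once if the carrier is tipped (more than 0.1 rad) (angle between carrier's own z axis and vertical above 0.1 rad).
It fails at once if one of the seven bystanders is moved (more than 20 mm) (distance of any of dye_bottle, weight_a, screwdriver, jar, sand_block, club_head, hammer from where it was at the start of the episode above 0.02 m).
It also fails if it takes over 51 s, if anything falls off the work surface, if the arm or the gripper's body presses on something with over 40 N, if the wrist force passes 120 N, or if a joint passes its speed limit or range.

## Working session

There is one attempt and no reset: what is moved stays moved. The work goes in short steps, Python scripts to look and compute and a tool call to move; the robot and the scene stay as the last step left them, time stands still between calls to the robot, and variables do not carry over. Pictures are saved under pics/ and viewed, at most 10 in all, crops included, and the job is handed in when it is done.

Besides the shell and the picture viewer there is one more tool, called after "Call:" in YAML: its name, and indented under it one key for each argument. move_arm: Moves the arm, as the interface text tells. Its arguments: {"type":"object","properties":{"targets":{"type":"array","items":{"type":"array"}},"jaw":{"type":"number"},"squeeze":{"type":"number"}},"required":["targets"]}

```bash
mkdir -p pics
cat > h.py <<'E'
import numpy as np, cv2
from plant import r, viewer, recognise, outline_of, pinpoint
def cap(n,save=None):
    c=viewer.capture(n)
    if save: cv2.imwrite('pics/'+save,c['image'])
    return c
def ray(c,u,v):
    K=np.array(c['intrinsics']);T=np.array(c['camera_from_world'])
    d=np.linalg.inv(K)@[u,v,1]; d=np.array([d[0],-d[1],-d[2]])
    R=T[:3,:3]; return -R.T@T[:3,3], R.T@d
def onz(c,u,v,z=0):
    o,d=ray(c,u,v); return o+d*(z-o[2])/d[2]
def proj(c,p):
    T=np.array(c['camera_from_world']);q=T[:3,:3]@np.array(p)+T[:3,3]
    q=np.array(c['intrinsics'])@[q[0],-q[1],-q[2]]; return q[:2]/q[2]
E
python3 - <<'E'
from h import *
np.set_printoptions(precision=4,suppress=True)
ims=[]
for n in ['top','scene']:
    c=cap(n,n+'0.png')
    for l in ['nose','tail','stop','jig','carrier']:
        for d in pinpoint(l,n)[:4]:
            v,u=d['location']; print(n,l,round(d['score'],2),np.round([u,v]),onz(c,u,v))
    for d in outline_of('carrier',n)[:4]: 
        q=cv2.minAreaRect(np.argwhere(d['mask'])[:,::-1].astype(np.float32)); print(n,d['score'],d['box'],[onz(c,*p,.014)[:2] for p in cv2.boxPoints(q)])
    ims.append(c['image'])
print(r.get_state())
E
```

```text
top nose 0.98 [387. 138.] [ 0.7727 -0.3685  0.    ]
top nose 0.82 [306. 218.] [ 0.4918 -0.098   0.    ]
top nose 0.73 [245. 177.] [0.6245 0.1062 0.    ]
top nose 0.58 [422. 178.] [ 0.6366 -0.4788  0.    ]
top tail 0.97 [262. 142.] [0.7464 0.0533 0.    ]
top tail 0.94 [262. 217.] [0.49   0.0451 0.    ]
top tail 0.92 [434. 140.] [ 0.7691 -0.5277  0.    ]
top tail 0.58 [169. 218.] [0.4824 0.3472 0.    ]
top stop 0.66 [353. 202.] [ 0.5479 -0.2488  0.    ]
top jig 0.64 [339. 200.] [ 0.5522 -0.203   0.    ]
top carrier 0.84 [256. 157.] [0.6933 0.0724 0.    ]
top carrier 0.71 [336. 202.] [ 0.5473 -0.1954  0.    ]
top carrier 0.67 [371. 132.] [ 0.7911 -0.3137  0.    ]
top carrier 0.64 [284. 214.] [ 0.5023 -0.0249  0.    ]
top 0.97 [408.7, 136.0, 449.4, 181.2] [array([ 0.6577, -0.4151]), array([ 0.7805, -0.4696]), array([ 0.7398, -0.5627]), array([ 0.6184, -0.5068])]
top 0.72 [235.7, 135.0, 275.5, 180.1] [array([0.6583, 0.1503]), array([0.7777, 0.0898]), array([0.7266, 0.0017]), array([0.609 , 0.0633])]
top 0.71 [348.5, 116.3, 388.6, 152.9] [array([ 0.7342, -0.2217]), array([ 0.8442, -0.2421]
[... 1399 characters left out ...]
[ 0.6219, -0.1462]), array([ 0.6408, -0.2641])]
scene 0.63 [69.5, 235.4, 135.1, 293.3] [array([ 0.7463, -0.5662]), array([ 0.6083, -0.5136]), array([ 0.6719, -0.4172]), array([ 0.8023, -0.4744])]
{'time_s': 0.7, 'joints': array([ 90.5899,  20.5432,   0.6826,  -0.0009, -70.1353, -16.5057]), 'qd': array([-0.0411, -0.0483, -0.0262,  0.0311,  0.0377,  0.0048]), 'joint_torque': array([  0.0019, -58.216 ,  29.3253,   7.0015,   0.0126,   0.    ]), 'tcp_pos': array([0.1851, 0.6491, 0.2266]), 'eef_rot': array([-179.9963,    0.002 ,  -15.9161]), 'contact_force': array([-0.319 ,  0.5879, -0.0839]), 'moment': array([ 0.0384, -0.0076,  0.0487]), 'gripper_force': 0.0, 'gripper_width': 0.08785809671231169}
```

View pics/top0.png

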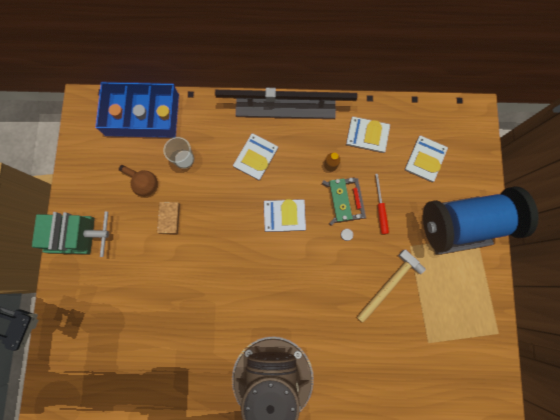

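View pics/scene0.png

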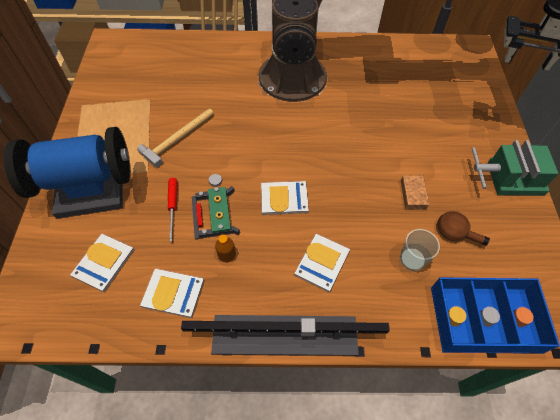

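```bash
cat >> h.py <<'E'
from scipy.spatial.transform import Rotation as Ro
np.set_printoptions(precision=4,suppress=True)
def to(p,yaw):
    s=r.get_state(); R=Ro.from_euler('xyz',s['eef_rot'],degrees=True)
    print('t',s['time_s'],'at',s['tcp_pos'],s['eef_rot'],'F',s['contact_force'])
    print('shift cm',R.inv().apply(np.array(p)-s['tcp_pos'])*100,'turn',(R.inv()*Ro.from_euler('xyz',[180,0,yaw],degrees=True)).as_rotvec())
E
python3 - <<'E'
from h import *
c=cap('wrist'); T=np.array(c['camera_from_world']);R=T[:3,:3]
s=r.get_state();Rt=Ro.from_euler('xyz',s['eef_rot'],degrees=True)
print('cam pos in tool',Rt.inv().apply(-R.T@T[:3,3]-s['tcp_pos']),'look in tool',Rt.inv().apply(-R[2]),np.array(c['intrinsics'])[0])
to([.53,0.0,.32],-90)
E
```

```text
cam pos in tool [ 0.0839  0.0008 -0.1588] look in tool [-0.3097 -0.0004  0.9508] [322.2759   0.     271.8947]
t 0.75 at [0.1851 0.6491 0.2266] [-179.996     0.002   -15.9153] F [-0.4389 -0.0118 -0.1225]
shift cm [50.9666 52.9647 -9.3456] turn [-0.      0.0001  1.293 ]
```

Call:
move_arm:
  targets:
    - [[52.5,58.7,-9.3],[0,0,1.293]]
    - [[52.5,58.7,-9.3],[0,0,1.293]]
    - [[52.5,58.7,-9.3],[0,0,1.293]]
    - [[52.5,58.7,-9.3],[0,0,1.293]]
    - [[52.5,58.7,-9.3],[0,0,1.293]]
  jaw: 5

```text
time_s: 1.38
tcp_pos: [0.3212, 0.368, 0.2638]
eef_rot: [-180.0, 0.0, -70.0]
contact_force: [1.9, 0.0, 1.5]
gripper_width: 0.0504
gripper_force: 0.0
```

Run:
```python
from h import *
to([.53,-0.06,.32],-90)
```

```text
t 1.375 at [0.3212 0.368  0.2638] [-179.9625    0.0312  -69.9605] F [1.9448 0.0032 1.4944]
shift cm [47.3641 -4.9518 -5.646 ] turn [-0.0006  0.0007  0.3498]
```

Call:
move_arm:
  targets:
    - [[47,-5,-5.6],[0,0,0.35]]
    - [[47,-5,-5.6],[0,0,0.35]]
    - [[47,-5,-5.6],[0,0,0.35]]
    - [[47,-5,-5.6],[0,0,0.35]]
    - [[47,-5,-5.6],[0,0,0.35]]

```text
time_s: 2.0
tcp_pos: [0.4593, 0.0901, 0.3008]
eef_rot: [-179.9, 0.0, -89.7]
contact_force: [1.3, 1.6, -0.3]
gripper_width: 0.05
gripper_force: 0.0
```

Run:
```python
from h import *
to([.53,-0.06,.32],-90)
```

```text
t 2.0 at [0.4593 0.0901 0.3008] [-179.9249    0.0475  -89.6594] F [ 1.3434  1.5694 -0.2632]
shift cm [15.0546 -6.9787 -1.9201] turn [-0.0013  0.0008  0.0059]
```

Call:
move_arm:
  targets:
    - [[14.8,-7,-1.9],[0,0,0]]
    - [[14.8,-7,-1.9],[0,0,0]]
    - [[14.8,-7,-1.9],[0,0,0]]
    - [[14.8,-7,-1.9],[0,0,0]]

```text
time_s: 2.5
tcp_pos: [0.5304, -0.0579, 0.3188]
eef_rot: [180.0, -0.0, -89.9]
contact_force: [-0.5, 0.8, -0.7]
gripper_width: 0.0498
gripper_force: 0.0
```

Run:
```python
from h import *
print(r.get_state()['tcp_pos'],r.get_state()['eef_rot'])
c=cap('wrist','w1.png')
for l in ['nose','tail','stop','jig','carrier']:
    for d in pinpoint(l,'wrist')[:3]:
        v,u=d['location']; print(l,round(d['score'],2),np.round([u,v]),onz(c,u,v))
for l in ['jig','carrier']:
  for d in outline_of(l,'wrist')[:2]:
    q=cv2.minAreaRect(np.argwhere(d['mask'])[:,::-1].astype(np.float32)); print(l,d['score'],d['box'],[onz(c,*p,.014)[:2] for p in cv2.boxPoints(q)])
```

```text
[ 0.5304 -0.0579  0.3188] [179.9784  -0.0246 -89.9068]
nose 0.97 [207. 262.] [0.6368 0.1037 0.    ]
nose 0.94 [286. 145.] [ 0.5085 -0.0863  0.    ]
nose 0.48 [166.  80.] [ 0.6748 -0.1757  0.    ]
tail 0.95 [132. 230.] [0.7526 0.046  0.    ]
tail 0.77 [293. 227.] [0.4957 0.0422 0.    ]
tail 0.62 [71. 29.] [ 0.7942 -0.2376  0.    ]
stop 0.6 [248.  16.] [ 0.5607 -0.253   0.    ]
carrier 0.97 [294. 186.] [ 0.4958 -0.0261  0.    ]
carrier 0.56 [169. 247.] [0.6967 0.0771 0.    ]
jig 0.64 [194.5, 0.0, 315.4, 101.2] [array([ 0.6336, -0.2632]), array([ 0.4983, -0.2854]), array([ 0.4702, -0.1711]), array([ 0.6172, -0.1448])]
carrier 0.86 [255.5, 142.9, 326.5, 232.5] [array([ 0.5529, -0.0895]), array([ 0.455 , -0.0934]), array([0.443, 0.037]), array([0.5495, 0.0417])]
carrier 0.79 [117.5, 204.3, 215.8, 272.0] [array([0.7788, 0.0882]), array([ 0.7291, -0.0026]), array([0.6133, 0.0538]), array([0.658 , 0.1514])]
```

View pics/w1.png

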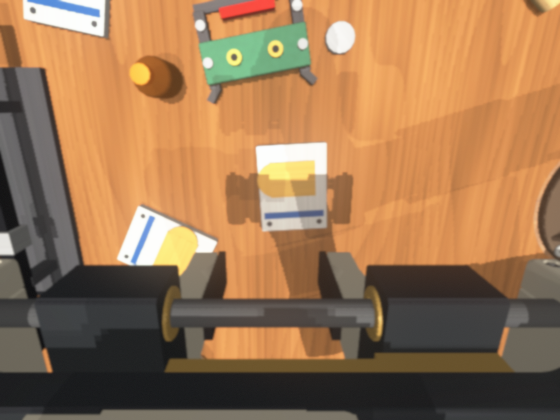

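```bash
cat >> h.py <<'E'
from scipy.optimize import minimize
def sil(c,boxes,p,S=4):
    """anti-aliased silhouette hull of box (x0,x1,y0,y1,z0,z1) at pose p=(x,y,yaw rad)"""
    x0,x1,y0,y1,z0,z1=boxes; cs,sn=np.cos(p[2]),np.sin(p[2])
    P=[proj(c,(p[0]+cs*a-sn*b,p[1]+sn*a+cs*b,z)) for a in(x0,x1) for b in(y0,y1) for z in(z0,z1)]
    h=cv2.convexHull(np.array(P,np.float32))
    m=np.zeros((420,560),np.uint8); cv2.fillConvexPoly(m,np.round(h*16+0).astype(np.int32),255,cv2.LINE_AA,4); return m/255.
def hullmask(m):
    n,l,st,_=cv2.connectedComponentsWithStats(m.astype(np.uint8)); 
    k=1+np.argmax(st[1:,4]); h=cv2.convexHull(np.argwhere(l==k)[:,::-1].astype(np.int32))
    o=np.zeros(m.shape,np.uint8); cv2.fillConvexPoly(o,h,1); return o
def near(m,c,p,rad):
    u,v=proj(c,(p[0],p[1],.01)); e=proj(c,(p[0],p[1]+.01,.01)); k=np.hypot(*(e-[u,v]))/.01*rad
    w=np.zeros(m.shape,np.uint8); cv2.circle(w,(int(u),int(v)),int(k),1,-1); return m&(w>0)
def hsv(c): return cv2.split(cv2.cvtColor(c['image'],cv2.COLOR_BGR2HSV).astype(int))
def fit(views,p0):
    f=lambda q: sum(np.abs(sil(c,b,q*[.001,.001,.01])-m).sum()/m.sum() for c,b,m in views)
    q=minimize(f,np.array(p0)/[.001,.001,.01],method='Nelder-Mead',options=dict(initial_simplex=np.array(p0)/[.001,.001,.01]+np.array([[0,0,0],[8,0,0],[0,8,0],[0,0,8]])))
    return q.x*[.001,.001,.01],q.fun
BR=(-.025,.025,-.068,.068,.02,.032); CA=(-.065,.065,-.05,.05,0,.014)
def green(c,p): h,s,v=hsv(c); return hullmask(near((h>55)&(h<95)&(s>70)&(v>30),c,p,.11))
def white(c,p): h,s,v=hsv(c); return hullmask(near(((s<60)&(v>130))|((h>100)&(h<125)&(s>100)),c,p,.10))
E
python3 - <<'E'
from h import *
jp=(.553,-.20,-1.4); cp=(.5,-.026,-1.51)
C={n:cap(n) for n in('wrist','top','scene')}
for n,c in C.items():
    g=green(c,jp); w=white(c,cp)
    print(n,g.sum(),w.sum()); pj,f=fit([(c,BR,g)],jp); pc,e=fit([(c,CA,w)],cp)
    print(' jig',pj[:2],np.degrees(pj[2]),f,' car',pc[:2],np.degrees(pc[2]),e)
    if n=='wrist':
        im=c['image'].copy()
        for b,p in((BR,pj),(CA,pc)):
            k,_=cv2.findContours((sil(c,b,p)>.5).astype(np.uint8),0,1); cv2.drawContours(im,k,-1,(255,0,255),1)
        for a in(.05,): 
            u=proj(c,(pj[0]+a*np.cos(pj[2]),pj[1]+a*np.sin(pj[2]),.016)); cv2.circle(im,tuple(int(x) for x in u),2,(255,255,0),-1)
        cv2.imwrite('pics/f1.png',cv2.resize(im[0:250,150:400],None,fx=2.4,fy=2.4))
E
```

```text
wrist 4531 5909
 jig [ 0.5532 -0.203 ] -79.39954631464009 0.11829012337665148  car [ 0.4999 -0.0252] -86.46108429410975 0.03159421155498923
top 656 1089
 jig [ 0.5521 -0.2044] -80.18833791507524 0.16629005260640842  car [ 0.4982 -0.0248] -85.80791428911901 0.2500585174381966
scene 847 501
 jig [ 0.5542 -0.2065] -78.93170369731955 0.09496955807116235  car [ 0.493  -0.0097] -86.8482518034531 2.1559704121169427
```

View pics/f1.png

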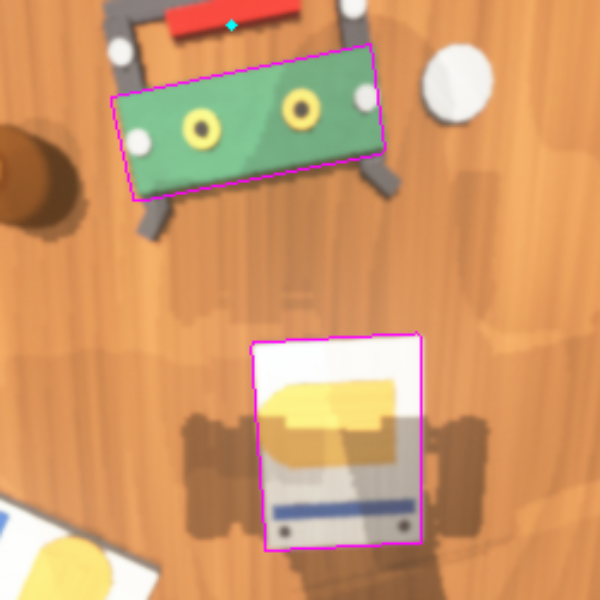

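Call:
move_arm:
  targets:
    - [[-1.9,10.4,19],[0,0,-1.755]]
    - [[-1.9,10.4,19],[0,0,-1.755]]
    - [[-1.9,10.4,19],[0,0,-1.755]]
    - [[-1.9,10.4,19],[0,0,-1.755]]
    - [[-1.9,10.4,19],[0,0,-1.755]]

```text
time_s: 3.68
tcp_pos: [0.423, -0.0374, 0.1272]
eef_rot: [179.8, 0.1, -35.6]
contact_force: [0.5, -0.2, 0.5]
gripper_width: 0.05
gripper_force: 0.0
```

Run:
```python
from h import *
to([.426,-0.039,.006],10.6)
```

```text
t 3.675 at [ 0.423  -0.0374  0.1272] [179.8269   0.1412 -35.5786] F [ 0.4567 -0.2468  0.4864]
shift cm [ 0.3672 -0.083  12.1156] turn [ 0.0019  0.0035 -0.806 ]
```

Call:
move_arm:
  targets:
    - [[0.2,0,4],[0,0,-0.808]]
    - [[0.2,0,8],[0,0,-0.808]]
    - [[0.2,0,8],[0,0,-0.808]]
    - [[0.2,0,8],[0,0,-0.808]]
    - [[0.2,0,8],[0,0,-0.808]]

```text
time_s: 4.3
tcp_pos: [0.4273, -0.0381, 0.0489]
eef_rot: [180.0, 0.0, 10.6]
contact_force: [-0.3, 0.2, 0.0]
gripper_width: 0.0498
gripper_force: 0.0
```

Run:
```python
from h import *
to([.426,-0.039,.006],10.6)
```

```text
t 4.3 at [ 0.4273 -0.0381  0.0489] [179.9936   0.      10.5673] F [-0.268   0.1542  0.0302]
shift cm [-0.1471  0.0601  4.2949] turn [ 0.0001  0.     -0.0006]
```

Call:
move_arm:
  targets:
    - [[-0.1,0,2.5],[0,0,0]]
    - [[-0.1,0,4.3],[0,0,0]]
    - [[-0.1,0,4.3],[0,0,0]]
    - [[0.6,0,4.3],[0,0,0]]
    - [[1.2,0,4.3],[0,0,0]]

```text
time_s: 4.92
tcp_pos: [0.4394, -0.0361, 0.0066]
eef_rot: [-180.0, -0.0, 10.3]
contact_force: [-3.0, -2.2, 0.9]
gripper_width: 0.0502
gripper_force: 1.4
```

Call:
move_arm:
  targets:
    - [[0.5,0,0],[0,0,0]]
    - [[1.0,0,0],[0,0,0]]
    - [[1.4,0,0],[0,0,0]]
    - [[1.8,0,0],[0,0,0]]
    - [[1.8,0,0],[0,0,0]]

```text
time_s: 5.55
tcp_pos: [0.4572, -0.0328, 0.006]
eef_rot: [-180.0, -0.0, 10.3]
contact_force: [-2.6, -1.7, 0.2]
gripper_width: 0.0499
gripper_force: 1.0
```

```bash
cat >> h.py <<'E'
JP=np.array([.5535,-.2035,np.radians(-79.4)])
def injig(p):
    d=np.array(p[:2])-JP[:2];c,s=np.cos(JP[2]),np.sin(JP[2]); return np.array([c*d[0]+s*d[1],-s*d[0]+c*d[1]])
E
python3 - <<'E'
from h import *
s=r.get_state();print(s['tcp_pos'],injig(s['tcp_pos']),s['contact_force'])
for n in ('wrist','top'):
    c=cap(n,'p2.png' if n=='wrist' else None)
    w=white(c,(.515,-.025)); print(n,w.sum(),proj(c,(.515,-.025,.01)))
    p,e=fit([(c,CA,w)],(.515,-.025,-1.39)); print(p,injig(p),'yaw rel',p[2]-JP[2],e)
E
```

```text
[ 0.4572 -0.0328  0.006 ] [-0.1855 -0.0633] [-2.5785 -1.7462  0.1921]
wrist 25881 [276.6526 159.9713]
[ 0.4945  0.0118 -2.9605] [-0.2225 -0.0184] yaw rel -1.5747125824236943 1.194308338844985
top 28 [284.1531 209.7859]
[ 0.5154 -0.0245 -1.3943] [-0.1829 -0.0045] yaw rel -0.008460206432505224 48.9952380952381
```

View pics/p2.png

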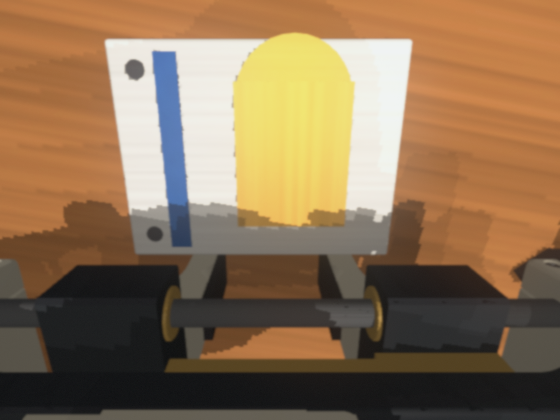

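Run:
```python
from h import *
c=cap('wrist'); P=[onz(c,u,v,.014) for u,v in((107,39.5),(411,39.5),(389,254.5),(134,254.5))]
for p in P: print(p,injig(p))
a=np.array(P); m=a.mean(0); h=(a[1]+a[2]-a[0]-a[3]); print(injig(m),np.degrees(np.arctan2(h[1],h[0])-JP[2]), r.get_state()['eef_rot'])
```

```text
[0.5527 0.0546 0.014 ] [-0.2539  0.0467]
[ 0.5755 -0.071   0.014 ] [-0.1262  0.046 ]
[ 0.478  -0.0907  0.014 ] [-0.1247 -0.0534]
[0.4545 0.0386 0.014 ] [-0.2562 -0.0528]
[-0.1902 -0.0034] -0.2920521123799041 [-179.9922   -0.0545   10.3322]
```

Call:
move_arm:
  targets:
    - [[0.35,0,0],[0,0,-0.005]]
    - [[0.35,0,0],[0,0,-0.005]]
    - [[-1.0,0,0],[0,0,-0.005]]
    - [[-2.0,0,-1.5],[0,0,-0.005]]
    - [[-2.5,0,-6],[0,0,-0.005]]

```text
time_s: 6.32
tcp_pos: [0.4299, -0.0379, 0.0651]
eef_rot: [180.0, 0.2, 10.6]
contact_force: [0.9, 0.5, 0.2]
gripper_width: 0.0501
gripper_force: 0.0
```

Run:
```python
from h import *
# tail at along -.255; pre-push TCP at along -.29
c,s=np.cos(JP[2]),np.sin(JP[2]); p=JP[:2]+np.array([c,s])*-.29
print(p); to([*p,.07],-79.4)
```

```text
[0.5002 0.0816]
t 6.325 at [ 0.4299 -0.0379  0.0651] [179.9779   0.2112  10.6022] F [0.9122 0.5446 0.2147]
shift cm [  9.0964 -10.448   -0.5234] turn [0.0032 0.0026 1.5708]
```

Call:
move_arm:
  targets:
    - [[9,-10.5,-6],[0,0,1.571]]
    - [[9,-10.5,-6],[0,0,1.571]]
    - [[9,-10.5,-6],[0,0,1.571]]
    - [[9,-10.5,-6],[0,0,1.571]]
    - [[9,-10.5,-6],[0,0,1.571]]

```text
time_s: 6.95
tcp_pos: [0.5012, 0.083, 0.1262]
eef_rot: [-179.9, -0.0, -43.4]
contact_force: [0.7, 0.2, -0.7]
gripper_width: 0.05
gripper_force: 0.0
```

Run:
```python
from h import *
to([.5002,.0816,.12],-79.4)
```

```text
t 6.95 at [0.5012 0.083  0.1262] [-179.9017   -0.0216  -43.4115] F [ 0.7216  0.2437 -0.6781]
shift cm [0.0261 0.1755 0.6198] turn [-0.0018  0.0002  0.6281]
```

Call:
move_arm:
  targets:
    - [[0,0.15,0.3],[0,0,0.628]]
    - [[0,0.15,0.3],[0,0,0.628]]
    - [[0,0.15,0.3],[0,0,0.628]]
    - [[0,0.15,0.3],[0,0,0.628]]
    - [[0,0.15,0.3],[0,0,0.628]]

```text
time_s: 7.58
tcp_pos: [0.5001, 0.0814, 0.1231]
eef_rot: [-179.9, 0.0, -79.0]
contact_force: [-0.8, -0.6, -1.0]
gripper_width: 0.0501
gripper_force: 0.0
```

Run:
```python
from h import *
c=cap('wrist'); 
w=white(c,(.5185,-.0218)); p,e=fit([(c,CA,w)],(.5185,-.0218,JP[2])); print('car',p,injig(p),np.degrees(p[2]-JP[2]),e,w.sum())
g=green(c,JP); q,e2=fit([(c,BR,g)],JP); print('jig',q,np.degrees(q[2]),e2)
im=c['image'].copy()
for b,pp in((BR,q),(CA,p)):
    k,_=cv2.findContours((sil(c,b,pp)>.5).astype(np.uint8),0,1); cv2.drawContours(im,k,-1,(255,0,255),1)
cv2.imwrite('pics/f3.png',im)
to([.5002,.0816,.006],-79.4)
```

```text
car [ 0.5185 -0.0164 -1.3839] [-0.1904  0.    ] 0.10894195502157074 0.007403070797347425 21904Traceback (most recent call last):
  File "<stdin>", line 4, in <module>
  File "h.py", line 42, in green
    def green(c,p): h,s,v=hsv(c); return hullmask(near((h>55)&(h<95)&(s>70)&(v>30),c,p,.11))
                                         ~~~~~~~~^^^^^^^^^^^^^^^^^^^^^^^^^^^^^^^^^^^^^^^^^^^
  File "h.py", line 31, in hullmask
    k=1+np.argmax(st[1:,4]); h=cv2.convexHull(np.argwhere(l==k)[:,::-1].astype(np.int32))
        ~~~~~~~~~^^^^^^^^^^
    return _wrapfunc(a, 'argmax', axis=axis, out=out, **kwds)
    return bound(*args, **kwds)
ValueError: attempt to get argmax of an empty sequence
```

Call:
move_arm:
  targets:
    - [[0,0,5],[0,0,0]]
    - [[0,0,10],[0,0,0]]
    - [[0,0,11.7],[0,0,0]]
    - [[0,0,11.7],[0,0,0]]

```text
time_s: 8.12
tcp_pos: [0.4992, 0.0808, 0.0048]
eef_rot: [179.8, -0.1, -79.0]
contact_force: [0.1, -0.5, -0.2]
gripper_width: 0.0499
gripper_force: 0.0
```

Run:
```python
from h import *
c,s=np.cos(JP[2]),np.sin(JP[2]); p=JP[:2]+np.array([c,s])*-.15
to([*p,.006],-79.4)
```

```text
t 8.125 at [0.4992 0.0808 0.0048] [179.8474  -0.0569 -79.0094] F [ 0.0765 -0.5109 -0.1757]
shift cm [13.9391 -0.0082 -0.1085] turn [ 0.0027 -0.001   0.0068]
```

Call:
move_arm:
  targets:
    - [[1.2,0,-0.1],[0,0,0.007]]
    - [[2.2,0,-0.1],[0,0,0.007]]
    - [[3.0,0,-0.1],[0,0,0.007]]
    - [[4.0,0,-0.1],[0,0,0.007]]
    - [[5.0,0,-0.1],[0,0,0.007]]

```text
time_s: 8.75
tcp_pos: [0.511, 0.0324, 0.0081]
eef_rot: [-179.8, 0.1, -79.5]
contact_force: [-2.0, 5.4, 5.0]
gripper_width: 0.0499
gripper_force: 2.7
```

Call:
move_arm:
  targets:
    - [[1.0,0,0],[0,0,0]]
    - [[2.0,0,0],[0,0,0]]
    - [[3.0,0,0],[0,0,0]]
    - [[4.0,0,0],[0,0,0]]
    - [[4.0,0,0],[0,0,0]]

```text
time_s: 9.38
tcp_pos: [0.5171, -0.0079, 0.0074]
eef_rot: [-180.0, 0.0, -79.5]
contact_force: [-0.0, 0.6, 0.1]
gripper_width: 0.0501
gripper_force: 0.0
```

Run:
```python
from h import *
s=r.get_state();t=injig(s['tcp_pos']);print(t)
c=cap('wrist','p4.png')
d=np.array([np.cos(JP[2]),np.sin(JP[2])]); p0=JP[:2]+d*(t[0]+.075)
w=white(c,p0); p,e=fit([(c,CA,w)],(*p0,JP[2])); print('car',injig(p),np.degrees(p[2]-JP[2]),e)
to([*(JP[:2]+d*-.10),.006],-79.4)
```

```text
[-0.1989  0.0002]
car [-0.1164  0.0003] -0.3125323236451202 0.03320020095453404
t 9.425 at [ 0.5168 -0.0078  0.0072] [-179.9974   -0.0028  -79.5448] F [0.3129 0.5251 0.3647]
shift cm [ 9.9114 -0.0327  0.1215] turn [-0.     -0.     -0.0025]
```

View pics/p4.png

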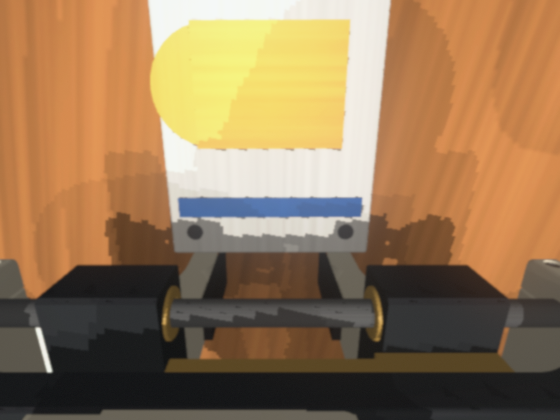

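Call:
move_arm:
  targets:
    - [[0.8,0,0.1],[0,0,0]]
    - [[1.6,0,0.1],[0,0,0]]
    - [[2.4,0,0.1],[0,0,0]]
    - [[3.2,0,0.1],[0,0,0]]
    - [[4.0,0,0.1],[0,0,0]]

```text
time_s: 10.05
tcp_pos: [0.5246, -0.0466, 0.0062]
eef_rot: [-180.0, 0.0, -79.5]
contact_force: [-0.4, 5.8, 4.1]
gripper_width: 0.0501
gripper_force: 2.7
```

Call:
move_arm:
  targets:
    - [[0.8,0,0],[0,0,0]]
    - [[1.6,0,0],[0,0,0]]
    - [[2.4,0,0],[0,0,0]]
    - [[3.2,0,0],[0,0,0]]
    - [[4.0,0,0],[0,0,0]]

```text
time_s: 10.68
tcp_pos: [0.5318, -0.086, 0.0062]
eef_rot: [-180.0, 0.0, -79.5]
contact_force: [-0.6, 5.4, 4.2]
gripper_width: 0.0502
gripper_force: 2.8
```

Call:
move_arm:
  targets:
    - [[0.7,0,0],[0,0,0]]
    - [[1.3,0,0],[0,0,0]]
    - [[1.7,0,0],[0,0,0]]
    - [[1.7,0,0],[0,0,0]]

```text
time_s: 11.18
tcp_pos: [0.5345, -0.1031, 0.0058]
eef_rot: [180.0, -0.0, -79.5]
contact_force: [0.2, -0.3, -0.8]
gripper_width: 0.0498
gripper_force: 0.0
```

Run:
```python
from h import *
s=r.get_state();t=injig(s['tcp_pos']);print(t,s['contact_force'],s['eef_rot'])
c=cap('wrist','p5.png')
```

```text
[-0.1022 -0.0003] [ 0.223  -0.3248 -0.756 ] [179.9739  -0.0101 -79.5057]
```

View pics/p5.png

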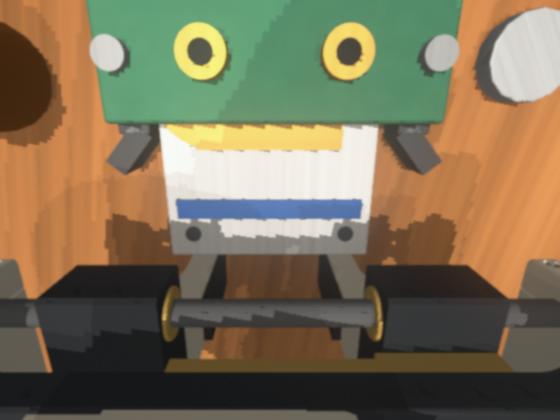

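Call:
move_arm:
  targets:
    - [[0.4,0,0],[0,0,0]]
    - [[0.7,0,0],[0,0,0]]
    - [[0.9,0,0],[0,0,0]]

```text
time_s: 11.6
tcp_pos: [0.536, -0.1116, 0.0057]
eef_rot: [180.0, 0.0, -79.5]
contact_force: [-0.4, 2.2, -1.2]
gripper_width: 0.0498
gripper_force: 1.0
```

Call:
move_arm:
  targets:
    - [[0.2,0,0],[0,0,0]]

```text
time_s: 11.72
tcp_pos: [0.5364, -0.1136, 0.0058]
eef_rot: [180.0, 0.0, -79.5]
contact_force: [0.6, 1.8, -2.0]
gripper_width: 0.0496
gripper_force: 0.9
```

Call:
move_arm:
  targets:
    - [[0.2,0,0],[0,0,0]]

```text
time_s: 11.85
tcp_pos: [0.5367, -0.1144, 0.0058]
eef_rot: [180.0, 0.1, -79.5]
contact_force: [-4.2, 19.4, 4.1]
gripper_width: 0.0503
gripper_force: 10.1
```

Call:
move_arm:
  targets:
    - [[0.05,0,0],[0,0,0]]
    - [[0.05,0,0],[0,0,0]]

```text
time_s: 12.1
tcp_pos: [0.5366, -0.1143, 0.0058]
eef_rot: [180.0, 0.1, -79.5]
contact_force: [-4.1, 13.5, 0.9]
gripper_width: 0.0499
gripper_force: 7.2
```

Call:
move_arm:
  targets:
    - [[-1,0,0],[0,0,0]]
    - [[-3,0,-1],[0,0,0]]
    - [[-4,0,-5],[0,0,0]]
    - [[-4,0,-10],[0,0,0]]
    - [[-4,0,-10],[0,0,0]]

```text
time_s: 12.72
tcp_pos: [0.5327, -0.0761, 0.1103]
eef_rot: [-179.5, -0.1, -79.4]
contact_force: [-0.1, 0.0, 0.1]
gripper_width: 0.0501
gripper_force: 0.0
```

Run:
```python
from h import *
s=r.get_state();print(injig(s['tcp_pos']),s['contact_force'])
c=cap('wrist','p6.png')
```

```text
[-0.129  0.003] [-0.1164  0.0032  0.0759]
```

View pics/p6.png

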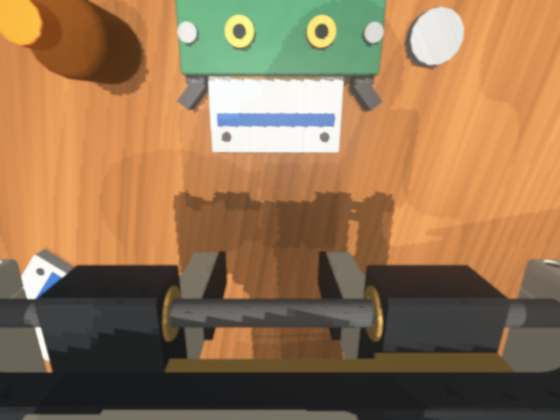

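Run:
```python
from h import *
c=cap('wrist')
a=injig(onz(c,211,152.5,.014));b=injig(onz(c,340.5,152.5,.014))
e=injig(onz(c,180,74,.032));f=injig(onz(c,383,75,.032))
print('tail',a,b,'bridge near edge',e,f)
c=cap('top'); im=c['image']; cv2.imwrite('pics/t7.png',cv2.resize(im[150:260,280:420],None,fx=5,fy=5,interpolation=cv2.INTER_CUBIC))
```

```text
tail [-0.0797  0.0485] [-0.0798 -0.0525] bridge near edge [-0.0245  0.0628] [-0.0254 -0.074 ]
```

View pics/t7.png

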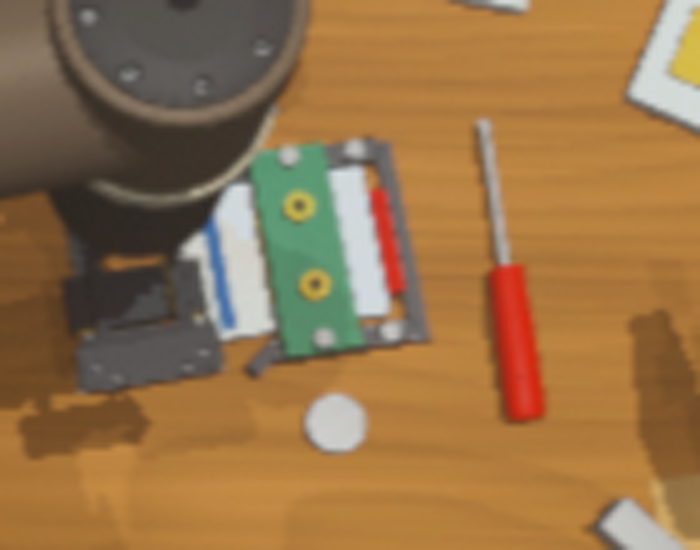

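```bash
python3 -c "
from plant import r
print(r.close_job())"
```

```text
the job is handed in; nothing more can be done
None
```

The job is handed in at about 13 s: the carrier is under the bridge with its nose square against the red stop (tail measured at about x -80 mm, roughly 2–4 mm off the centre line), the bystanders look undisturbed and the hand is clear, but no verdict came back.

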